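# Put the chromatography columns back in their cases

### The job

The runs are finished: put each of the four steel columns lying on the bench back into the foam-lined storage case made for its length, lying flat and fully down in the slot. Set them in gently, without dropping them, and leave the bottle and the vial rack where they are.

Things in the scene. Friction and masses are not known exactly. Their poses are not given: they have to be found in the camera images.
- col50_mid (a point): Column, 80 mm long overall: steel tube 10 mm thick with a white label round its middle, a hexagonal steel nut 17 mm across flats, 13 mm long, near each end, 5 mm white plugs at the tips; 44 mm of tube between the nuts. Lies loose on its nuts. Point: its centre, 8.5 mm above what it lies on; x along the tube, ends alike. About 70 g.
- col100_mid (a point): Column, 130 mm long overall: steel tube 10 mm thick with a white label round its middle, a hexagonal steel nut 17 mm across flats, 13 mm long, near each end, 5 mm white plugs at the tips; 94 mm of tube between the nuts. Lies loose on its nuts. Point: its centre, 8.5 mm above what it lies on; x along the tube, ends alike. About 110 g.
- col150_mid (a point): Column, 180 mm long overall: steel tube 10 mm thick with a white label round its middle, a hexagonal steel nut 17 mm across flats, 13 mm long, near each end, 5 mm white plugs at the tips; 144 mm of tube between the nuts. Lies loose on its nuts. Point: its centre, 8.5 mm above what it lies on; x along the tube, ends alike. About 150 g.
- col250_mid (a point): Column, 280 mm long overall: steel tube 10 mm thick with a white label round its middle, a hexagonal steel nut 17 mm across flats, 13 mm long, near each end, 5 mm white plugs at the tips; 244 mm of tube between the nuts. Lies loose on its nuts. Point: its centre, 8.5 mm above what it lies on; x along the tube, ends alike. About 220 g.
- case50_seat (a point): Fixed open case (white shell, grey foam), home of the 80 mm column: 130 x 70 x 30 mm high; slot along it 100 mm long, 40 mm wide at the top, 21 mm at its floor, floor 10 mm above the bench. A finger gap 60 mm long crosses the middle from side to side, down to that floor. Point: where the seated column's centre lies, 18.5 mm above the bench; x along the slot, z up.
- case100_seat (a point): Fixed open case (white shell, grey foam), home of the 130 mm column: 180 x 70 x 30 mm high; slot along it 150 mm long, 40 mm wide at the top, 21 mm at its floor, floor 10 mm above the bench. A finger gap 60 mm long crosses the middle from side to side, down to that floor. Point: where the seated column's centre lies, 18.5 mm above the bench; x along the slot, z up.
- case150_seat (a point): Fixed open case (white shell, grey foam), home of the 180 mm column: 230 x 70 x 30 mm high; slot along it 200 mm long, 40 mm wide at the top, 21 mm at its floor, floor 10 mm above the bench. A finger gap 60 mm long crosses the middle from side to side, down to that floor. Point: where the seated column's centre lies, 18.5 mm above the bench; x along the slot, z up.
- case250_seat (a point): Fixed open case (white shell, grey foam), home of the 280 mm column: 330 x 70 x 30 mm high; slot along it 300 mm long, 40 mm wide at the top, 21 mm at its floor, floor 10 mm above the bench. A finger gap 60 mm long crosses the middle from side to side, down to that floor. Point: where the seated column's centre lies, 18.5 mm above the bench; x along the slot, z up.
- bottle: Bystander: amber glass bottle with blue cap, 56 mm in diameter, 105 mm tall, standing upright; origin at the centre of its underside.
- vial_rack: Bystander: blue rack with small vials, 86 x 200 mm and 45 mm high with the vials, lying on the bench; origin at the centre of its underside, its y axis along its length.
Not all that is in view belongs to the job. What is shaped like the part that bears case100_seat but brown is not meant.

How it is judged:
By the outcome, as a careful person would: the job done as asked, in the order asked, and still so for the second after the job is handed in, with the robot touching nothing.
It also fails if it takes over 106 s, if anything falls off the work surface, if the arm or the gripper's body presses on something with over 40 N, if the wrist force passes 120 N, or if a joint passes its speed limit or range.

### The arm

A 6-joint arm with a two-finger parallel gripper is mounted at the origin on the work surface. World frame = base frame: x ahead of the robot, y to its left, z up, the work surface at z = 0. Lengths are in m, angles in rad, forces in N, time in s.
With the tool pointing down it reaches from about 0.325 to 0.775 m from the base axis. Payload 5.5 kg.
Tool frame: the origin (TCP) lies between the finger pads; the fingertips stand 11 mm ahead of it and the grasp point (between the pads) lies 8 mm behind it (ctrl.tip_extent is the distance from the TCP to the fingertips, in m); z points along the fingers, y is the line along which they close (so a half turn about z gives the same grasp; the last joint's range is limited). The gripper opens to 88 mm and grips with 3 to 60 N. Pads are 20 mm wide; open, the fingers measure 115 mm over their backs; the gripper's body (75 mm by 178 mm) begins 61 mm behind the grasp point.
Start: joints at [1.259, 0.091, 1.231, -0, 1.82, -0.057], TCP at [0.151, 0.581, 0.213] pointing down, gripper open.
Joint ranges: [-2.87, 2.87], [-0.86, 2.18], [0.17, 2.46], [-1.51, 4.65], [0.06, 2.69], [-2.65, 2.65]. Speed limits (rad/s): [2.57, 2.57, 3.01, 3.14, 3.14, 3.14].

### API

Orientations are given as a unit quaternion [x, y, z, w].
In Python, from cell import ctrl, let_go, gripper_close, imaging, nets gives the robot as it stands. Calls block until the motion is done:
- ctrl.goto(position, orientation): joint-space move of the TCP to a pose.
- ctrl.servo_line(position, frame=None, v=0.15): straight line of the TCP; frame=None keeps the orientation; v is the mean speed in m/s.
- ctrl.goto_joints(angles): joint-space move.
- let_go() and gripper_close(strength=None): open the fingers fully, or close them until they stop; strength is the grip in N (None keeps the last).
- ctrl.sleep(seconds).
- ctrl.inverse_kinematics(position, orientation): joint angles nearest the present ones, or None.
- ctrl.sense(): the state.
- imaging.camera(name): name is "side" or "top" or "wrist"; returns a dict with "pixels" (400x640x3 uint8, blue, green, red), "fovy" (degrees; the focal length in pixels is half the picture's height over the tangent of half this angle, whatever the lens; pixels are square), "cx", "cy" (the principal point, pixels), "k1" (the pictures are not rectified: a ray, as slopes to the right and down, at radius r is drawn at 1 + k1 r^2 times it, then the intrinsics apply), "R" (3x3) and "t" (3): a world point X has camera coordinates R X + t; the wrist camera has in their place "T_tool_cam" (4x4, takes a point from camera to tool coordinates, whose origin is the TCP and whose axes are the flange's). Camera axes: x right, y down, z forward; pixel columns grow to the right and rows downward; lengths in m; the calibration is good to about 2 mm. A picture is of the moment at which its call begins: read the wrist's pose just before it. There is no depth.
A pose or a line that the arm cannot do raises ctrl.PlanningError and nothing moves.
- ctrl.close_job(): hands the job in; it is judged then, once.
Trained networks look in a picture, given as the dict that the camera call returned (one of the last four; its "shot" number tells which), for a name from the list of things; names that differ only in an ending like _2 or _b are one class to them, and where a whole thing is asked for, a point or a joint stands for the part that bears it (a point fixed in the world has none). Each returns a list of dicts, best first, with "p" (0 to 1); they miss things now and then, are a little off and sometimes report something else, mostly with a low value. They report only what shows in the picture. A call takes as long as a camera call. They do not tell look-alikes from the thing itself.
- nets.look_for(picture, thing): "at" ([row, column] in pixels, amid what is visible of it).
- nets.outline_of(picture, thing): "pixels" (400x640 bool, what is visible of it) and "at" ([row, column] in pixels, amid what is visible of it).
The state is a dict: "time": time; "qpos": joint angles; "qd": joint speeds; "joint_efforts": joint torques, N m; "ee_pos": TCP position; "tcp_rot": TCP orientation; "ft_force": force on the tool from outside, world axes, zero at the start; "ft_torque": the same for the moment, N m; "opening": opening from 0.0 (shut) to 1.0 (fully open); "gripper_force": force on a finger pad.
Only numpy, scipy, OpenCV 4.12 (cv2) and the standard library are available. Lean on these libraries where they do the work, as an engineer would, in place of code of your own. Each camera call takes 0.05 s, during which the arm holds its last target. There are 200 camera calls.

## Working session

There is one attempt and no reset: what is moved stays moved. The work goes in short steps, each a Python script; the robot and the scene stay as the last script left them, time stands still between calls to the robot, and variables do not carry over. Pictures are saved under pics/ and viewed, at most 14 in all, crops included, and the job is handed in when it is done.

```bash
mkdir -p pics; ls
python3 - <<'E'
from cell import ctrl, imaging, nets
import cv2
for n in("top","side"):
    p=imaging.camera(n); cv2.imwrite(f"pics/{n}0.png",p["pixels"])
    print(n,p["fovy"],p["cx"],p["cy"],p["k1"],p["R"],p["t"])
    for th in ["col50_mid","col100_mid","col150_mid","col250_mid","case50_seat","case100_seat","case150_seat","case250_seat"]:
        print(th,[(d["at"],round(d["p"],2)) for d in nets.look_for(p,th)][:4])
s=ctrl.sense();print(s["time"],s["ee_pos"],s["tcp_rot"])
E
```

```text
pics
top 51.92651986878998 319.8492518820174 202.9132748578767 -0.003963115193890909 [[ 0.01788154 -0.9995445   0.02431138]
 [-0.99913351 -0.01877761 -0.0371434 ]
 [ 0.03758299 -0.02362613 -0.99901418]] [0.02716628 0.5467134  1.21593623]
col50_mid [([211.1, 399.6], 0.75)]
col100_mid [([209.2, 399.1], 0.62)]
col150_mid [([221.6, 428.1], 0.81), ([210.5, 253.6], 0.42)]
col250_mid [([214.3, 374.1], 0.83)]
case50_seat [([216.0, 332.6], 0.6)]
case100_seat [([279.1, 196.0], 0.95), ([205.5, 218.1], 0.86), ([132.8, 198.6], 0.79)]
case150_seat [([192.0, 169.5], 0.61), ([209.8, 257.2], 0.59)]
case250_seat [([219.4, 294.4], 0.81)]
side 55.10059143516732 315.603276966846 204.0143194076267 -0.06412824855363582 [[ 0.75593104 -0.65456773  0.01045677]
 [-0.45521542 -0.53705311 -0.71017806]
 [ 0.47047548  0.53208556 -0.70394445]] [-0.39656127  0.31606904  0.65197024]
col50_mid [([360.5, 436.6], 0.8)]
col100_mid [([292.4, 376.9], 0.59), ([363.5, 434.7], 0.19)]
col150_mid [([334.7, 395.3], 0.59), ([269.5, 352.0], 0.48)]
col250_mid [([270.8, 344.1], 0.93)]
case50_seat [([237.6, 313.8], 0.68)]
case100_seat [([185.4, 155.8], 0.97), ([162.7, 235.3], 0.91), ([124.2, 282.9], 0.69)]
case150_seat []
case250_seat [([219.3, 277.2], 0.62)]
0.9 [0.15122356 0.58063948 0.21282219] [ 1.27051944e-01  9.91896065e-01 -1.24348951e-05 -9.24272971e-06]
```

View pics/top0.png

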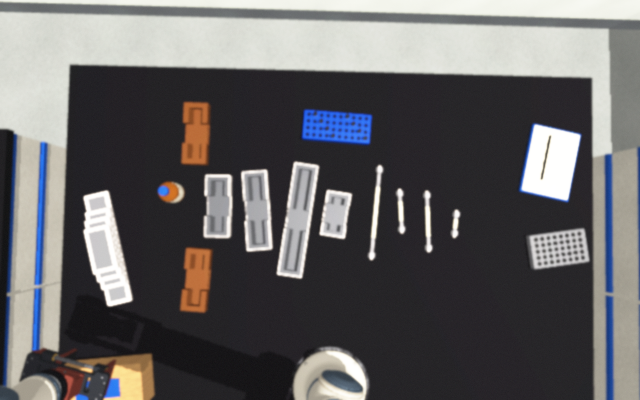

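View pics/side0.png

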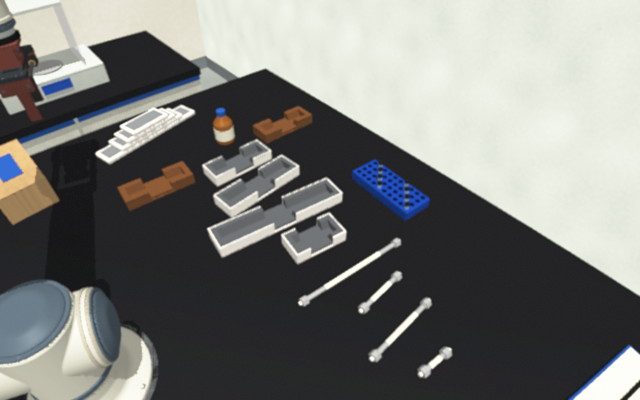

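The top view shows, left to right, the cases for 100 at (218,206), 150 at (257,210), 250 at (298,220) and 50 at (335,214). The columns follow: 250 at (375,212), 100 at (401,211), 150 at (428,221) and 50 at (455,223). The brown cases are decoys, and the stacked white thing at (107,248) is clutter. The side view agrees.

```bash
cat > h.py <<'E'
import numpy as np, cv2
from scipy.spatial.transform import Rotation as Ro
from cell import ctrl, let_go, gripper_close, imaging, nets
def cam(name):
    s=ctrl.sense(); p=imaging.camera(name)
    if name=="wrist":
        T=np.eye(4);T[:3,:3]=Ro.from_quat(s["tcp_rot"]).as_matrix();T[:3,3]=s["ee_pos"]
        W=T@np.array(p["T_tool_cam"]); p["Rw"],p["c"]=W[:3,:3],W[:3,3]
    else:
        R=np.array(p["R"]); p["Rw"],p["c"]=R.T,-R.T@np.array(p["t"])
    f=200/np.tan(np.radians(p["fovy"])/2)
    p["K"]=np.array([[f,0,p["cx"]],[0,f,p["cy"]],[0,0,1]])
    return p
def world(p,uv,z):
    d=np.array([p["k1"],0,0,0.])
    n=cv2.undistortPoints(np.float64(uv).reshape(-1,1,2),p["K"],d).reshape(-1,2)
    r=np.c_[n,np.ones(len(n))]@p["Rw"].T
    return (p["c"]+r*((z-p["c"][2])/r[:,2])[:,None])[:,:2]
def pix(p,X):
    R=p["Rw"].T
    return cv2.projectPoints(np.float64(X).reshape(-1,3),R,-R@p["c"],p["K"],np.array([p["k1"],0,0,0.]))[0].reshape(-1,2)
def rects(p,zs=(0.0085,0.03),thr=70,amin=60):
    """bright blobs: (centre,len,width,yaw) at both heights"""
    g=p["pixels"].max(2); m=cv2.morphologyEx((g>thr).astype(np.uint8),cv2.MORPH_CLOSE,np.ones((3,3)))
    n,l,st,_=cv2.connectedComponentsWithStats(m); out=[]
    for i in range(1,n):
        if st[i,4]<amin: continue
        q=np.argwhere(l==i)[:,::-1]
        def fit(z):
            (c,(a,b),t)=cv2.minAreaRect((world(p,q,z)*1000).astype(np.float32))
            if a<b:a,b,t=b,a,t+90
            return np.round(np.array(c)/1000,4),round(a),round(b),round((t+90)%180-90,1)
        w=fit(zs[1]); z=zs[1]
        if w[2]<45: w=fit(zs[0]); z=zs[0]
        out.append((st[i,:4].tolist(),z,*w, q))
    return out
E
python3 - <<'E'
from h import *
p=cam("top")
for r in rects(p):
    if r[3]<450: print(r[0],r[1],r[2],r[3:6])
p=cam("wrist");print(np.round(p["T_tool_cam"],3),p["fovy"])
E
```

```text
[180, 101, 31, 65] 0.03 [0.7441 0.4062] (188, 84, -0.5)
[301, 109, 72, 37] 0.03 [ 0.7722 -0.008 ] (207, 96, 86.7)
[518, 123, 64, 80] 0.03 [ 0.6806 -0.6482] (217, 158, -11.6)
[276, 161, 44, 118] 0.03 [0.4963 0.102 ] (342, 82, -7.6)
[367, 164, 17, 97] 0.0085 [ 0.5225 -0.1289] (290, 25, -4.6)
[240, 168, 34, 85] 0.03 [0.5217 0.2223] (242, 84, 5.1)
[203, 173, 30, 66] 0.03 [0.5324 0.3362] (190, 84, 1.5)
[157, 181, 28, 23] 0.03 [0.569  0.4735] (78, 64, -88.9)
[319, 189, 34, 51] 0.03 [ 0.5146 -0.0083] (142, 83, -8.1)
[395, 188, 11, 47] 0.0085 [ 0.5266 -0.204 ] (138, 25, 3.7)
[83, 190, 51, 117] 0.03 [0.4016 0.6592] (335, 102, 14.4)
[423, 190, 10, 63] 0.0085 [ 0.4982 -0.2871] (186, 24, 1.6)
[450, 209, 11, 30] 0.0085 [ 0.4921 -0.3705] (88, 25, -5.8)
[179, 247, 34, 66] 0.03 [0.3165 0.3923] (187, 83, -3.5)
[292, 346, 78, 54] 0.03 [ 0.055  -0.0026] (223, 151, -89.6)
[[ 0.001 -0.961 -0.277  0.075]
 [ 1.     0.001  0.     0.001]
 [ 0.    -0.277  0.961 -0.172]
 [ 0.     0.     0.     1.   ]] 63.297632588216494
```

```bash
cat >> h.py <<'E'
def quat(a,flip=False):
    """tool down, tool x along world angle a (rad)"""
    return (Ro.from_euler('z',a+(np.pi if flip else 0))*Ro.from_euler('x',np.pi)).as_quat()
E
python3 - <<'E'
from h import *
for f in (0,1):
  for x,y in((.5,-.25),(.5,-.37),(.52,.34),(.52,-.13),(.5,.1)):
    j=ctrl.inverse_kinematics([x,y,.1],quat(0,f)); print(f,x,y,None if j is None else np.round(j,2))
F=1
for i,(x,y) in enumerate(((.48,.16),(.48,-.22))):
    ctrl.goto([x,y,.30],quat(0,F)); p=cam("wrist"); cv2.imwrite(f"pics/w{i}.png",p["pixels"]); print(ctrl.sense()["time"])
    for r in rects(p,amin=150):
        if 75<r[3]<450: print(r[0],r[1],r[2],r[3:6])
E
```

```text
0 0.5 -0.25 [-0.52 -0.01  1.54 -0.    1.62  1.05]
0 0.5 -0.37 [-0.69  0.16  1.36 -0.    1.63  0.88]
0 0.52 0.34 [ 0.52  0.15  1.36 -0.    1.63  2.1 ]
0 0.52 -0.13 [-0.31 -0.07  1.6  -0.    1.62  1.26]
0 0.5 0.1 [ 0.13 -0.15  1.66 -0.    1.62  1.7 ]
1 0.5 -0.25 [-0.52 -0.01  1.54  0.    1.62 -2.1 ]
1 0.5 -0.37 [-0.69  0.16  1.36  0.    1.63 -2.26]
1 0.52 0.34 [ 0.52  0.15  1.36  0.    1.63 -1.05]
1 0.52 -0.13 [-0.31 -0.07  1.6   0.    1.62 -1.88]
1 0.5 0.1 [ 0.13 -0.15  1.66  0.    1.62 -1.44]
3.0
[457, 0, 85, 106] 0.03 [0.3429 0.3883] (128, 86, -3.6)
[242, 35, 79, 245] 0.03 [0.4953 0.1027] (337, 78, -7.7)
[107, 82, 32, 189] 0.0085 [ 0.5214 -0.1291] (288, 25, -4.6)
[330, 98, 64, 167] 0.03 [0.5205 0.2236] (238, 78, 5.2)
[0, 103, 42, 125] 0.0085 [ 0.4974 -0.2839] (187, 31, 0.3)
[56, 141, 38, 90] 0.0085 [ 0.5265 -0.2046] (138, 28, 3.6)
[501, 195, 79, 56] 0.03 [0.5775 0.4889] (137, 64, 61.5)
[0, 264, 115, 93] 0.03 [ 0.724  -0.2503] (209, 147, 56.4)
[530, 264, 110, 77] 0.03 [0.7129 0.5942] (187, 141, 89.4)
[0, 330, 16, 46] 0.0085 [ 0.8346 -0.4068] (99, 22, 0.1)
4.4667
[0, 67, 66, 86] 0.03 [ 0.414 -0.623] (101, 100, -81.6)
[362, 81, 40, 191] 0.0085 [ 0.5217 -0.1286] (288, 24, -4.5)
[260, 100, 25, 128] 0.0085 [ 0.4969 -0.286 ] (187, 23, 2.3)
[427, 128, 81, 102] 0.03 [ 0.5118 -0.0133] (137, 87, -7.9)
[207, 133, 17, 59] 0.0085 [ 0.4908 -0.3695] (86, 23, -5.3)
[319, 140, 20, 91] 0.0085 [ 0.5265 -0.2041] (137, 23, 3.4)
[0, 208, 100, 98] 0.03 [ 0.6504 -0.6397] (175, 163, -11.4)
[0, 309, 113, 45] 0.03 [ 0.7667 -0.6503] (178, 85, 89.1)
[0, 332, 15, 43] 0.0085 [ 0.8369 -0.7868] (93, 19, -0.6)
```

```bash
cat > fit.py <<'E'
from h import *
from scipy.optimize import minimize
cases={"50":(.13,.5146,-.0083,-8.1),"100":(.18,.5324,.3362,1.5),"150":(.23,.5210,.2230,5.1),"250":(.33,.4958,.1024,-7.6)}
def corners(L,x,y,a,z):
    c=np.array([[L/2,.035],[L/2,-.035],[-L/2,-.035],[-L/2,.035]])
    R=np.array([[np.cos(a),-np.sin(a)],[np.sin(a),np.cos(a)]])
    return np.c_[c@R.T+[x,y],np.full(4,z)]
def fit(p,L,x,y,a):
    g=p["pixels"].astype(int)
    m=((g.max(2)>70)).astype(np.uint8)
    S=4
    big=cv2.resize(m*255,None,fx=S,fy=S,interpolation=cv2.INTER_LINEAR)>127
    h0=cv2.convexHull(pix(p,np.r_[corners(L,x,y,a,.03),corners(L,x,y,a,0)]).astype(np.float32))
    roi=np.zeros(big.shape,np.uint8); cv2.fillConvexPoly(roi,np.int32(h0*S),1); roi=cv2.dilate(roi,np.ones((6*S,6*S)))
    big=(big&(roi>0)).astype(np.uint8)
    hull=cv2.convexHull(cv2.findNonZero(big)); big[:]=0; cv2.fillConvexPoly(big,hull,1)
    def cost(v):
        q=np.r_[corners(L,*v,.03),corners(L,*v,0)]; h=cv2.convexHull(((pix(p,q)+.5)*S*16).astype(np.float32))
        r=np.zeros(big.shape,np.uint8); cv2.fillConvexPoly(r,np.int32(h),1,shift=4); return float((r^big).sum())
    s=minimize(cost,[x,y,a],method="Nelder-Mead",options=dict(initial_simplex=[[x,y,a],[x+.006,y,a],[x,y+.006,a],[x,y,a+.05]],xatol=1e-4))
    return s.x, s.fun/big.sum()
E
python3 - <<'E'
from fit import *
ctrl.goto([.46,.17,.30],quat(0,1))
for n in("top","wrist"):
    p=cam(n); v=p["pixels"].copy()
    for k,(L,x,y,a) in cases.items():
        r,e=fit(p,L,x,y,np.radians(a)); print(n,k,np.round(r[:2],4),round(np.degrees(r[2]),1),round(e,3))
        cv2.polylines(v,[np.int32(pix(p,corners(L,*r,.03)))],1,(0,0,255))
    cv2.imwrite(f"pics/fit_{n}.png",v)
    for b in ("bottle","vial_rack"): print(b,[(d["at"],round(d["p"],2)) for d in nets.look_for(p,b)][:2])
    print(p["c"])
E
```

```text
top 50 [ 0.5139 -0.0111] -6.7 0.204
top 100 [0.5319 0.3416] 1.5 0.198
top 150 [0.5165 0.2303] 4.0 0.223
top 250 [0.497  0.1096] -8.7 0.212
bottle [([191.3, 170.8], 0.91)]
vial_rack [([125.2, 339.4], 0.82)]
[0.50005538 0.06614774 1.23438388]
wrist 50 [ 0.5101 -0.009 ] -6.2 0.131
wrist 100 [0.5281 0.3399] 1.6 0.097
wrist 150 [0.517  0.2232] 3.8 0.109
wrist 250 [0.4913 0.0998] -7.5 0.11
bottle [([232.8, 531.9], 0.73)]
vial_rack [([352.0, 235.4], 0.85)]
[0.38553628 0.16978367 0.47154724]
```

View pics/fit_wrist.png

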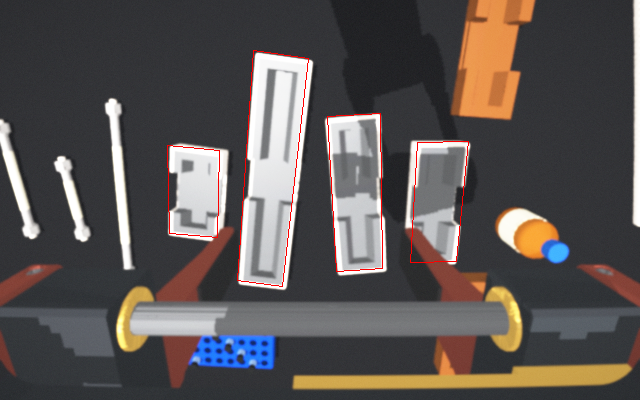

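The wrist view confirms the four cases, at (197,192), (275,170), (355,195) and (438,200). The red overlay is a few pixels off because the side walls show and the fit stuck. I'll take one look directly over each case instead.

```bash
cat > look.py <<'E'
from fit import *
def case_look(p,L,x,y,thr=100):
    m=(p["pixels"].min(2)>thr).astype(np.uint8)
    roi=np.zeros_like(m); cv2.fillConvexPoly(roi,np.int32(pix(p,corners(L+.06,x,y,np.radians(A),.03))) if 0 else np.int32(cv2.convexHull(pix(p,np.r_[corners(L+.03,x,y-.012,0,.03),corners(L+.03,x,y+.012,0,.03)]).astype(np.float32))),1)
    n,l,st,_=cv2.connectedComponentsWithStats(m)
    ids=[i for i in range(1,n) if (roi[l==i].mean()>.7 and st[i,4]>60)]
    q=np.argwhere(np.isin(l,ids))[:,::-1]
    (c,(a,b),t)=cv2.minAreaRect((world(p,q,.03)*1000).astype(np.float32))
    if a<b:a,b,t=b,a,t+90
    return np.array(c)/1000,a,b,(t+90)%180-90
E
python3 - <<'E'
from look import *
import json
out={};vs=[]
for k in("100","150","250","50"):
    L,x,y,a=cases[k]
    ctrl.goto([x+.045,y,.28],quat(0,1)); p=cam("wrist"); v=p["pixels"].copy()
    for thr in(90,130):
        c,A,b,t=case_look(p,L,x,y,thr); print(k,thr,np.round(c,4),round(A),round(b),round(t,1))
    cv2.polylines(v,[np.int32(pix(p,corners(L,*c,np.radians(t),.03)))],1,(0,0,255))
    vs.append(v[:320,120:520])
    out[k]=[*c,np.radians(t)]
print(ctrl.sense()["time"]); json.dump(out,open("cases.json","w"))
cv2.imwrite("pics/cases4.png",np.vstack([np.hstack(vs[:2]),np.hstack(vs[2:])])[:,:800][:600] if 0 else cv2.resize(np.vstack([np.hstack(vs[:2]),np.hstack(vs[2:])]),(750,600)))
E
```

```text
100 90 [0.5307 0.3383] 184 74 0.3
100 130 [0.5306 0.3384] 181 73 0.3
150 90 [0.5202 0.2241] 235 75 5.1
150 130 [0.5202 0.2242] 234 74 5.0
250 90 [0.504  0.1013] 317 76 -7.5
250 130 [0.5037 0.1014] 316 75 -7.5
50 90 [ 0.5129 -0.008 ] 135 75 -8.2
50 130 [ 0.5128 -0.0079] 134 74 -8.2
8.8667
```

View pics/cases4.png

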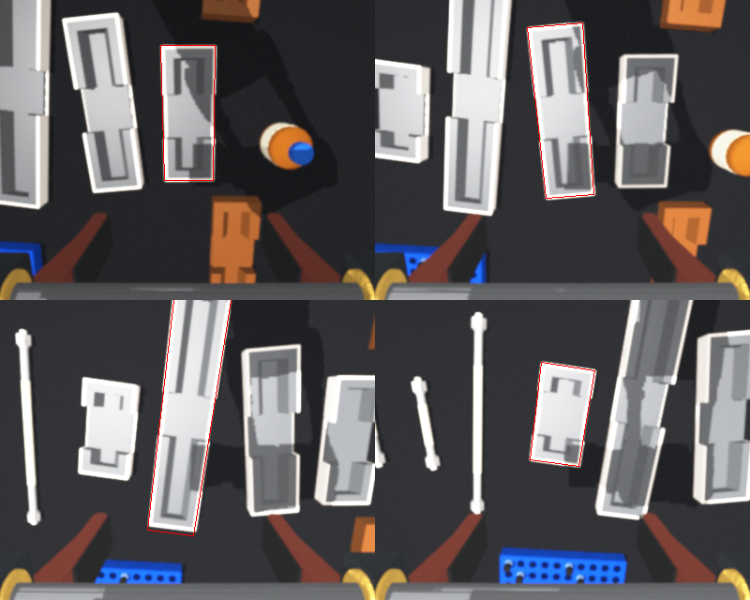

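All four rims fit well. Case 250 was clipped at its top edge, so I use its full-length centre from the earlier view. The bottle stands about 117 mm to the left of case 100, slightly ahead, so I will grip that column 12 mm toward the robot from its middle. I start with the 280 mm column.

```bash
cat > job.py <<'E'
from look import *
C={"50":(.5129,-.008,-8.1),"100":(.5310,.3383,.8),"150":(.5204,.2241,5.1),"250":(.4957,.1024,-7.5)}
P={"50":(.4908,-.3695,-5.3),"100":(.5265,-.2041,3.4),"150":(.4970,-.2863,2.1),"250":(.5219,-.1288,-4.5)}
def at(v,s):
    a=np.radians(v[2]); return v[0]+s*np.cos(a),v[1]+s*np.sin(a),quat(a,1)
def pick(k,s=0):
    x,y,q=at(P[k],s)
    ctrl.goto([x,y,.07],q); ctrl.servo_line([x,y,.0125],v=.08)
    gripper_close(30); ctrl.servo_line([x,y,.12],v=.12)
    st=ctrl.sense(); print("picked",k,st["opening"],st["gripper_force"],st["time"])
def above(k,s=0,z=.12):
    x,y,q=at(C[k],s); ctrl.goto([x,y,z],q)
def place(k,s=0):
    x,y,q=at(C[k],s); f0=np.array(ctrl.sense()["ft_force"])
    ctrl.servo_line([x,y,.055],v=.12)
    for z in(.043,.035,.029,.0255,.0235):
        ctrl.servo_line([x,y,z],v=.04); f=np.array(ctrl.sense()["ft_force"])-f0; print(z,np.round(f,1))
        if np.linalg.norm(f)>12: break
def leave(k,s=0):
    x,y,q=at(C[k],s); let_go(); ctrl.servo_line([x,y,.12],v=.12); print(ctrl.sense()["time"])
E
python3 - <<'E'
from job import *
pick("250"); above("250"); p=cam("wrist"); cv2.imwrite("pics/h250.png",p["pixels"])
E
```

```text
picked 250 0.0051800835111170795 0.0 13.0917
```

View pics/h250.png

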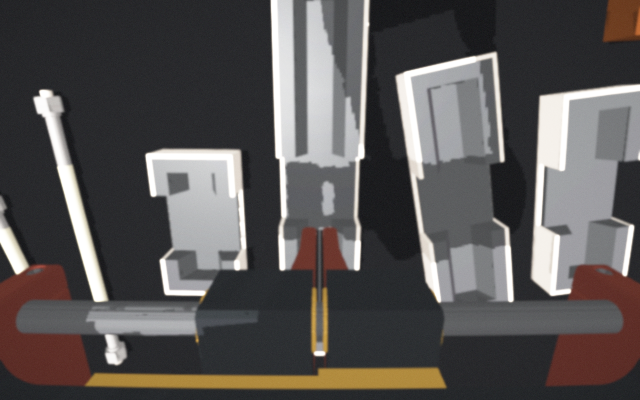

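The fingers closed on nothing: the picture shows the shut gripper above case 250 and the column still on the bench at left. I'll check what happened.

Run:
```python
from job import *
print(ctrl.tip_extent, ctrl.sense()["ee_pos"])
let_go(); print(ctrl.sense()["opening"])
x,y,q=at(P["250"],0); ctrl.goto([x,y,.20],q); p=cam("wrist"); cv2.imwrite("pics/g250.png",p["pixels"]); print(ctrl.sense()["ee_pos"],x,y)
for r in rects(p,amin=150):
    if 75<r[3]<450: print(r[0],r[1],r[2],r[3:6])
p=cam("top")
for r in rects(p):
    if 75<r[3]<300 and r[2][1]<-.05: print("top",r[0],r[1],r[2],r[3:6])
```

```text
0.011 [0.49593833 0.10123887 0.11968956]
1.0023136047751682
[ 0.52182832 -0.12747749  0.19923815] 0.5219 -0.1288
[462, 0, 178, 274] 0.03 [0.5162 0.1432] (289, 211, -3.1)
[308, 32, 22, 250] 0.0085 [ 0.521  -0.1283] (286, 23, -4.5)
[150, 73, 54, 163] 0.0085 [ 0.4966 -0.2856] (186, 23, 2.3)
[384, 89, 93, 130] 0.03 [ 0.5118 -0.0112] (134, 81, -8.3)
[233, 119, 39, 115] 0.0085 [ 0.5259 -0.2037] (136, 23, 3.6)
[90, 122, 31, 75] 0.0085 [ 0.491  -0.3696] (85, 24, -4.9)
[0, 264, 62, 42] 0.0085 [ 0.6345 -0.5188] (115, 25, -63.6)
[577, 264, 63, 59] 0.03 [0.6971 0.2182] (103, 73, 14.3)
[0, 309, 113, 43] 0.03 [ 0.6983 -0.4758] (140, 64, 86.5)
top [519, 123, 63, 80] 0.03 [ 0.6807 -0.6485] (215, 156, -11.4)
top [374, 164, 10, 33] 0.0085 [ 0.6184 -0.138 ] (97, 22, -4.2)
top [527, 228, 63, 42] 0.03 [ 0.4238 -0.6726] (177, 105, -81.1)
```

View pics/g250.png

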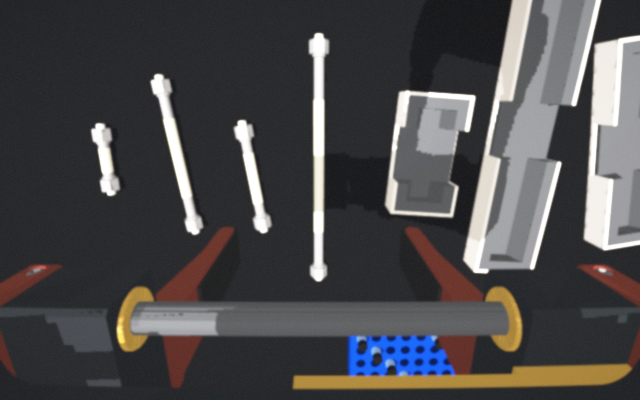

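The column is undisturbed at about (.521,-.128), centred in the open fingers. I'll retry with a check at the bottom.

Run:
```python
from job import *
P["250"]=(.5212,-.1285,-4.5)
x,y,q=at(P["250"],0)
ctrl.servo_line([x,y,.05],q,v=.12); ctrl.servo_line([x,y,.0125],v=.06); ctrl.sleep(.2)
s=ctrl.sense();print(s["ee_pos"],s["ft_force"],s["opening"])
gripper_close(10); s=ctrl.sense();print(s["ee_pos"],s["ft_force"],s["opening"],s["gripper_force"],s["time"])
p=cam("side"); cv2.imwrite("pics/s1.png",cv2.resize(p["pixels"][150:350,200:500],None,fx=2.5,fy=2.5))
```

```text
[ 0.52154741 -0.12862243  0.01308905] [-0.5135526   0.15420796 -0.26396429] 1.0000186196999097
[ 0.52120974 -0.12847835  0.01250561] [-0.61341855  0.77437206 -0.490514  ] 0.006937191817091914 0.0 20.225
```

View pics/s1.png

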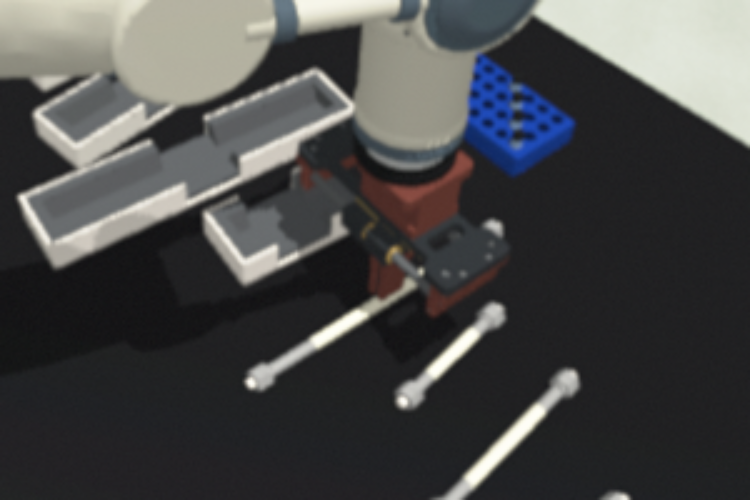

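Run:
```python
from job import *
p=cam("wrist"); cv2.imwrite("pics/w1.png",p["pixels"]); g=ctrl.sense(); print(g["opening"],g["ee_pos"])
print(np.round(pix(p,[[.5212,-.1285,.0085],[*g["ee_pos"][:2],g["ee_pos"][2]-.011],[*g["ee_pos"][:2],g["ee_pos"][2]+.008]])))
```

```text
0.006144616939908974 [ 0.52118346 -0.12849985  0.01249473]
[[318. 235.]
 [318. 230.]
 [318. 243.]]
```

View pics/w1.png

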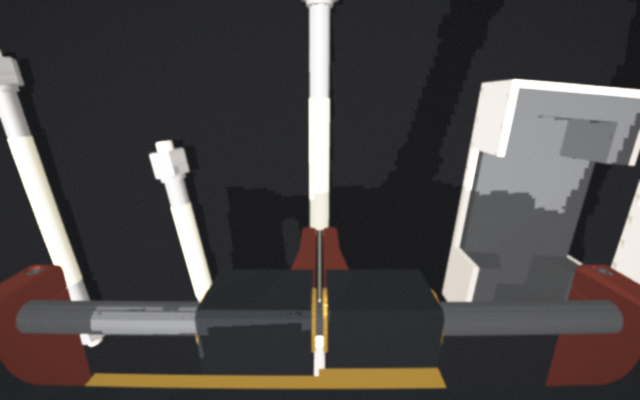

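The shut fingertips seem to stand on top of the tube rather than around it: the tip edge is at row 229, but tips near the bench would show about 15 px higher. I'll check the true tip height with a gentle probe on free bench.

Run:
```python
from job import *
x,y,q=at(P["250"],0)
ctrl.servo_line([x,y,.05],v=.15)
ctrl.servo_line([.45,-.07,.03],q,v=.15); f0=np.array(ctrl.sense()["ft_force"])
z=.014
while z>-.012:
    ctrl.servo_line([.45,-.07,z],v=.03); s=ctrl.sense(); f=s["ft_force"][2]-f0[2]
    print(z,round(s["ee_pos"][2],4),round(f,1))
    if abs(f)>3: break
    z-=.0025
ctrl.servo_line([.45,-.07,.06],v=.15); print(ctrl.sense()["time"])
```

```text
0.014 0.014 0.2
0.0115 0.0114 0.1
0.009 0.0088 -1.0
0.006499999999999999 0.0063 -1.0
0.003999999999999998 0.0038 -0.1
0.0014999999999999983 0.0013 0.5
-0.0010000000000000018 -0.0012 -1.6
-0.003500000000000002 -0.0037 -1.2
-0.006000000000000002 -0.0062 -0.5
-0.008500000000000002 -0.0087 -1.2
-0.011000000000000003 -0.0095 8.4
25.3167
```

The tips touch the bench at TCP z = −0.0095, so they really stand about 9.5 mm behind the TCP instead of 11 mm ahead. I lower all heights by 20.5 mm and retry.

```bash
python3 - <<'E'
s=open("job.py").read()
s=s.replace("ctrl.goto([x,y,.07],q); ctrl.servo_line([x,y,.0125],v=.08)","ctrl.goto([x,y,.05],q); ctrl.servo_line([x,y,-.008],v=.08)")
s=s.replace("[x,y,.12],v=.12); p","[x,y,.12],v=.12); p").replace("z=.12","z=.09").replace("[x,y,.12]","[x,y,.09]")
s=s.replace("[x,y,.055],v=.12","[x,y,.035],v=.12").replace("(.043,.035,.029,.0255,.0235)","(.0225,.0145,.0085,.005,.003)")
s=s.replace('(.5219,-.1288,-4.5)','(.5212,-.1285,-4.5)').replace("picked\",k","picked\",k,np.round(st['ee_pos'],4)")
open("job.py","w").write(s)
E
python3 - <<'E'
from job import *
let_go(); pick("250")
if ctrl.sense()["opening"]>.05:
    above("250"); p=cam("wrist"); cv2.imwrite("pics/h250b.png",p["pixels"])
E
```

```text
picked 250 [ 0.5207 -0.1283  0.0889] 0.1034499943058334 29.999509155750275 30.1833
```

View pics/h250b.png

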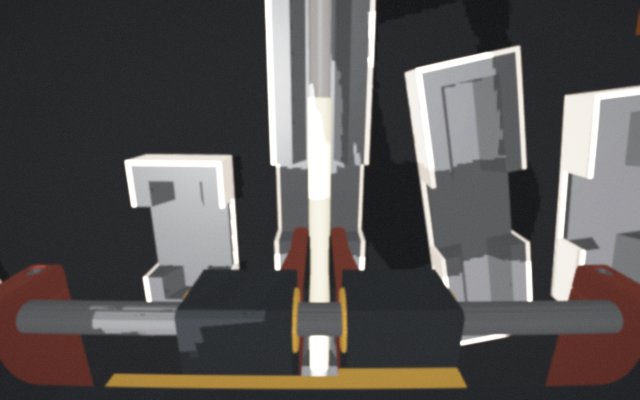

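The column is held (opening 0.103, about 9 mm) and runs parallel to the slot at column 320. The case rims sit at 270 and 372, so it is centred.

Run:
```python
from job import *
place("250"); print(ctrl.sense()["ee_pos"])
leave("250"); p=cam("wrist"); cv2.imwrite("pics/p250.png",p["pixels"])
```

```text
0.0225 [-0.5 -0.7  0.5]
0.0145 [ 0.1  0.5 -0.4]
0.0085 [-0.9 -0.  -0. ]
0.005 [-0.2 -0.9 -0.3]
0.003 [-0.4  0.4 -0. ]
[0.4956297  0.10238519 0.0028849 ]
35.5167
```

View pics/p250.png

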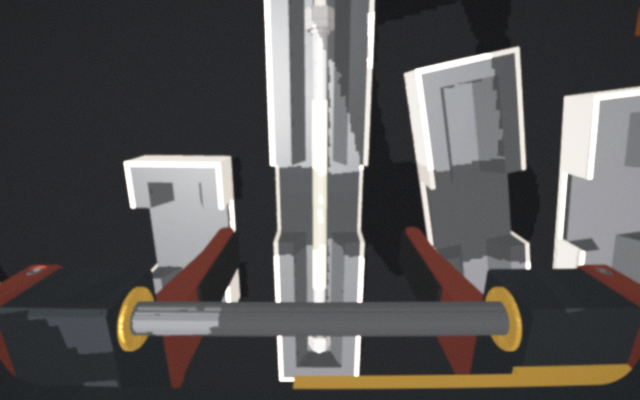

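The 280 mm column is centred in its slot with no side forces. I'll do 150 and 50 next, then measure the bottle.

```bash
sed -i 's/\.005,\.003)/.005,.0022)/' job.py
python3 - <<'E'
from job import *
for k in("150","50"):
    pick(k)
    if not .07<ctrl.sense()["opening"]<.15: print("bad grip"); break
    above(k); place(k); leave(k)
    p=cam("wrist"); cv2.imwrite(f"pics/p{k}.png",p["pixels"])
a=cv2.imread("pics/p150.png");b=cv2.imread("pics/p50.png")
cv2.imwrite("pics/p2.png",np.hstack([a[:,120:520],b[:,120:520]]))
E
```

```text
picked 150 [ 0.4965 -0.286   0.0888] 0.10392689885126223 29.998521208763123 40.05
0.0225 [ 0.3 -1.  -0.2]
0.0145 [-0.1  0.5 -0.3]
0.0085 [ 0.6 -1.3 -0. ]
0.005 [ 0.6  0.  -1. ]
0.0022 [0.9 0.1 0.3]
46.2667
picked 50 [ 0.4904 -0.3691  0.0888] 0.09698607121083659 29.99897986650467 51.4833
0.0225 [-0.1  0.3 -0.8]
0.0145 [-0.4  1.   0.4]
0.0085 [-0.4 -0.1 -0.4]
0.005 [ 0.4  0.8 -0.9]
0.0022 [-0.5  0.4 -0.1]
57.2083
```

View pics/p2.png

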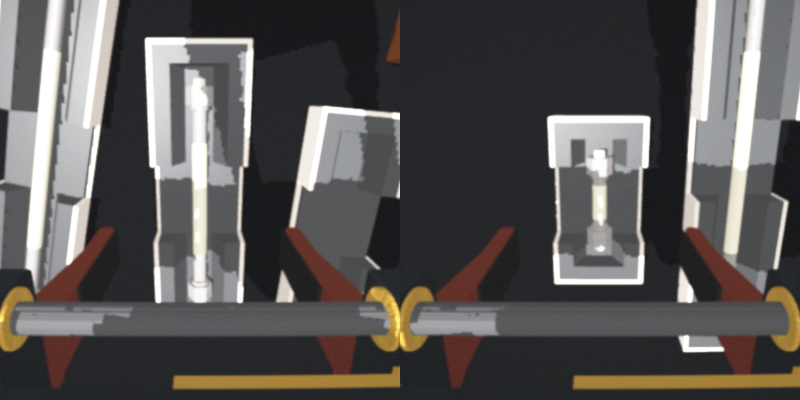

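Both columns sit centred in their slots. Now I'll triangulate the bottle cap (blue) from the top and side views before working beside it.

Run:
```python
from job import *
pick("100",-.015)
for n,(r,c) in(("top",(191,165)),("side",(113,221))):
    p=cam(n); g=p["pixels"].astype(int); m=(g[...,0]>g[...,2]+60)
    q=np.argwhere(m); q=q[(abs(q-[r,c])<16).all(1)]; o=(q.min(0)+q.max(0))/2
    print(n,q.min(0),q.max(0),[np.round(world(p,[o[::-1]],z)[0],4).tolist() for z in(.09,.1,.105)])
    d=nets.outline_of(p,"bottle")
    if d:
        q=np.argwhere(d[0]["pixels"]);print(q.min(0),q.max(0),d[0]["p"])
```

```text
picked 100 [ 0.511  -0.2048  0.0889] 0.10616681988746948 29.997772872447968 61.1083
top [186 157] [194 168] [[0.5707, 0.4753], [0.5701, 0.4717], [0.5698, 0.47]]
[181 157] [201 183] 0.97Traceback (most recent call last):
  File "<stdin>", line 5, in <module>
    return umr_minimum(a, axis, None, out, keepdims, initial, where)
ValueError: zero-size array to reduction operation minimum which has no identity
```

The bottle centre is at about (.570,.471), 133 mm from the slot. That leaves at least 15 mm between its wall and the gripper body, so it is safe to place.

Run:
```python
from job import *
k="100";s=-.015
above(k,s); place(k,s); leave(k,s)
x,y,q=at(C[k],s); ctrl.goto([.52,.16,.28],quat(0,1))
p=cam("wrist"); cv2.imwrite("pics/end.png",p["pixels"]); print(ctrl.sense()["time"])
```

```text
0.0225 [ 0.3 -0.5 -0.9]
0.0145 [ 0.4 -0.4 -0.4]
0.0085 [ 0.3 -1.3  0.4]
0.005 [-0.3 -1.3  0.2]
0.0022 [-1.  -1.  -0.3]
67.5833
68.65
```

View pics/end.png

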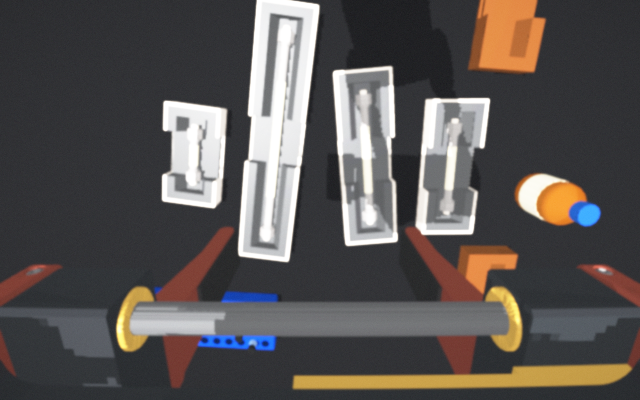

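All four columns lie in their own slots, at (195,155), (278,130), (367,158) and (451,168). The bottle and rack are undisturbed.

```bash
python3 -c "
from cell import ctrl
print(ctrl.close_job())"
```

```text
the job is handed in; nothing more can be done
None
```

All four columns are lying in the cases made for their lengths, set down without contact forces; the bottle and rack were not touched, and the job was handed in at about 69 s of the 106 s allowed.

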